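# Eject a push-push drive cartridge and rack it

### The arm

A 7-joint arm with a two-finger parallel gripper is mounted at the origin on the work surface. World frame = base frame: x ahead of the robot, y to its left, z up, the work surface at z = 0. Lengths are in m, angles in rad, forces in N, time in s.
With the tool pointing down it reaches from about 0.4 to 0.925 m from the base axis. Payload 5.6 kg.
Tool frame: the origin (TCP) lies between the finger pads; the fingertips stand 8 mm ahead of it and the grasp point (between the pads) lies 11 mm behind it (tip_extent is the distance from the TCP to the fingertips, in m); z points along the fingers, y is the line along which they close (so a half turn about z gives the same grasp; the last joint's range is limited). The gripper opens to 85 mm and grips with 20 to 120 N. Pads are 22 mm wide; open, the fingers measure 114 mm over their backs; the gripper's body (76 mm by 85 mm) begins 54 mm behind the grasp point. The pads swing forward as they close: fully open they stand 13 mm farther back than shut.
Start: joints at [1.167, 0.468, -0.012, 1.603, 0.006, 1.071, -0.056], TCP at [0.229, -0.608, 0.239] pointing down, gripper open.
Joint ranges: [-2.53, 2.53], [-0.31, 2.02], [-1.57, 1.55], [0.28, 2.44], [-1.29, 4.43], [0.15, 1.84], [-2.92, 2.92]. Speed limits (rad/s): [2.57, 2.57, 3.14, 3.14, 3.14, 3.14, 3.14].

### API

Orientations are given as a unit quaternion [w, x, y, z].
In Python, from bench import * gives the robot as it stands.
- The arm moves only by the tool servo_tool, never from a script. Its arguments are lists of equal length, an entry for each row: "jaw": the opening, from -1 (shut) to 1 (fully open); "linear": the shift along the tool's x, y, z in cm, a list of three; "yaw": the turn about the tool's z in rad. A call has 1 to 12 rows; each row is the pose to reach, as a shift and turn from the pose commanded when the call began, along the tool's axes at that moment; what a row does not reach only later rows make up. A row lasts 1/12 s, in which the tool goes at most 41.7 mm and 7.16 degrees, less where a joint would pass 70% of its speed; a pose out of reach is approached as far as the arm can. A call with a gripper value outside its range is refused whole. The fingers move at their own pace and stop on an object; "newtons" is the grip in N (left out, the last holds). Time passes only in rows, so rows that repeat a pose let the fingers close. It gives the time, the measured TCP pose, the force, the opening and the grip force at its end, in the units of the state.
- sense(): the state, without advancing time (a new reading comes with each control period).
- snapshot(name): name is "side" or "top"; returns a dict with "image" (420x560x3 uint8, red, green, blue), "vfov" (degrees; the focal length in pixels is half the picture's height over the tangent of half this angle, whatever the lens; pixels are square), "cx", "cy" (the principal point, pixels), "extrinsics" (4x4, takes a point from world to camera coordinates). Camera axes: x right, y up, looking along -z (the intrinsics and any distortion apply to the point x, -y, -z); pixel columns grow to the right and rows downward; lengths in m; the calibration is good to about 2 mm. A picture is of the moment at which its call begins. There is no depth.
- hand_in(): hands the job in; it is judged then, once.
The state is a dict: "time": time; "joint_pos": joint angles; "qd": joint speeds; "effort": joint torques, N m; "tcp_pos": TCP position; "tcp_rot": TCP orientation; "force": force on the tool from outside, world axes, zero at the start; "ft_torque": the same for the moment, N m; "grip_width": finger opening in m; "gripper_force": force on a finger pad.
Only numpy, scipy, OpenCV 4.12 (cv2) and the standard library are available. Lean on these libraries where they do the work, as an engineer would, in place of code of your own. Each camera call takes 0.05 s, during which the arm holds its last target. There are 200 camera calls.

### The job

The orange-topped cartridge in the drive dock is finished with: trip its push-push latch by pressing it down, gently and without forcing it, until the latch lets go, let it spring up, draw it straight out and stand it upright, right down on the floor of a free pocket of the cartridge rack, without dropping it. Leave the blue-topped cartridge locked in the dock and the grey one in its pocket, and do not shift anything else on the bench.

Things in the scene. Friction and masses are not known exactly. Their poses are not given: they have to be found in the camera images.
- orange: Drive cartridge with an orange top: upright dark grey slab 84 x 24 x 104 mm (own x, y, z), 0.13 to 0.21 kg, white label; the top 18 mm are the orange grip cap. Origin: centre of its underside; z up, y across the 24 mm thickness (grasp it there). The same turned half round about z. Starts latched in one of the dock's two bays, underside 30 mm above the dock's origin.
- orange_top (a point): Centre of the orange cartridge's flat top, the place to press; 24 mm above the dock's top while latched. It does not move below 3 to 4 N, then sinks against a spring (about 5 N) to a firm stop. Let go from there, the latch has tripped: it rises within 0.5 s to 28 mm above the latched height, loose, unhooked, leaning a little, to be drawn straight up. Pressed again when up, it latches again.
- bay0 (a point): Centre of the bay mouth at y = -32 mm, in the dock's top face; axes as the dock. The latches are worn and their depth is not known: they trip somewhere 5 to 18 mm below the latched height and a firm stop comes about 2 mm later (7 to 20 mm), so press until the stop is felt, some 10 N; 20 N would damage the connector. Let go too early, the cartridge comes back to its latched height.
- bay1 (a point): Centre of the bay mouth at y = +32 mm, in the dock's top face; axes as the dock. Latch as in bay0. While latched, a hook in the bay holds the cartridge: pulled up it gives about 4 mm and then no more.
- blue: The same kind of cartridge with a blue top, latched in the other bay. Origin as for the orange one. To stay locked in.
- dock: Drive dock, dark grey metal box 120 x 150 x 110 mm (own x, y, z), fixed. Origin: centre of its underside, z up. Its flat top has two bays, upright shafts 87 mm (x) by 27 mm (y) at x = 0, y = -32 and +32 mm; the cartridges stand in them with 1.5 mm play on each side. Which cartridge is in which bay varies. The front (-x) has a power button and green lamps.
- rack: Cartridge rack, a black moulded block 112 x 190 x 52 mm (own x, y, z), fixed to the bench, open pockets on top. Origin: centre of its underside. Three pockets, each 93 mm (along x) by 31 mm (along y) and 44 mm deep, at x = 0 and y = -60, 0 and +60 mm; their floors lie 8 mm above the origin.
- pocket0 (a point): Centre of the floor of the rack's pocket at y = -60 mm, where the grey cartridge stands. Axes as the rack.
- pocket1 (a point): Centre of the floor of the rack's middle pocket, empty. Axes as the rack: the pocket is 93 mm long along x, 31 mm wide along y, its rim 44 mm above this point.
- pocket2 (a point): Centre of the floor of the rack's pocket at y = +60 mm, empty. Axes as the rack.
- spare: The same kind of cartridge with a light grey top, standing in pocket0 of the rack, top 112 mm above the bench. Origin: centre of its underside.
- heatsink_a: Black finned heatsink 100 x 76 x 38 mm lying loose beyond the dock and the rack. Origin: centre of its underside.
- heatsink_b: Smaller black finned heatsink 70 x 50 x 30 mm lying loose at the left. Origin: centre of its underside.
- reel: Aluminium-coloured solder reel, 60 mm across, 38 mm high, standing loose beyond the dock and the rack. Origin: centre of its underside.
- screwdriver: Red screwdriver, 200 mm long, lying loose at the right.
- multimeter: Yellow multimeter 170 x 85 x 36 mm lying loose, far left. Origin: centre of its underside.
Mind the look-alikes: they are no part of the job. Several things have the shape of the dock; the one meant has the colours described above.

How it is judged:
By the outcome, as a careful person would: the job done as asked, in the order asked, and still so for the second after the job is handed in, with the robot touching nothing.
It also fails if it takes over 42 s, if anything falls off the work surface, if the arm or the gripper's body presses on something with over 40 N, if the wrist force passes 120 N, or if a joint passes its speed limit or range.

## Working session

There is one attempt and no reset: what is moved stays moved. The work goes in short steps, Python scripts to look and compute and a tool call to move; the robot and the scene stay as the last step left them, time stands still between calls to the robot, and variables do not carry over. Pictures are saved under pics/ and viewed, at most 10 in all, crops included, and the job is handed in when it is done.

Besides the shell and the picture viewer there is one more tool, called after ">>>" as a command line: name --pt "numbers of a row" for each row, then --argument value for the rest. servo_tool: Moves the arm, as the interface text tells. Its arguments: {"type":"object","properties":{"jaw":{"type":"array","items":{"type":"number"}},"linear":{"type":"array","items":{"type":"array","items":{"type":"number"}}},"yaw":{"type":"array","items":{"type":"number"}},"newtons":{"type":"number"}},"required":["jaw","linear","yaw"]}

```bash
mkdir -p pics
cat > h.py <<'E'
from bench import *
import numpy as np, cv2
def save(n,f,crop=None,s=1):
    d=snapshot(n); im=d["image"]
    if crop: im=im[crop[1]:crop[3],crop[0]:crop[2]]
    if s!=1: im=cv2.resize(im,None,fx=s,fy=s,interpolation=cv2.INTER_CUBIC)
    cv2.imwrite("pics/"+f,im[:,:,::-1]); return d
E
python3 - <<'E'
from h import *
for n in("top","side"):
    d=save(n,n+"0.png"); print({k:v for k,v in d.items() if k!="image"})
print(sense())
E
```

```text
{'vfov': 55.30331520742954, 'cx': 280.737417276411, 'cy': 208.8985996595215, 'extrinsics': array([[ 0.01502306, -0.99975155,  0.01646648, -0.03748062],
       [ 0.99423392,  0.01668483,  0.10592696, -0.61004627],
       [-0.10617538,  0.01478018,  0.99423756, -1.06834731],
       [ 0.        ,  0.        ,  0.        ,  1.        ]])}
{'vfov': 56.50712030721577, 'cx': 274.12439486780875, 'cy': 210.13732289766546, 'extrinsics': array([[-0.76288928, -0.6464851 ,  0.00754711,  0.46872502],
       [ 0.37447541, -0.43232631,  0.82028174, -0.32762997],
       [-0.52703711,  0.62861035,  0.57190988, -0.91962688],
       [ 0.        ,  0.        ,  0.        ,  1.        ]])}
{'time': 0.1, 'joint_pos': array([ 1.166988  ,  0.46828387, -0.01158441,  1.603557  ,  0.00598432,
        1.07140175, -0.05632668]), 'qd': array([-0.00087002, -0.00251177, -0.00017977, -0.00151866, -0.00021957,
        0.00041448,  0.00090075]), 'effort': array([ 8.77462699e-04, -5.33519733e+01,  2.14962970e-02, -2.51964319e+01,
        1.14796904e-02,  4.28387415e-03,  5.55706904e-06]), 'tcp_pos': array([ 0.22922477, -0.60770368,  0.23842642]), 'tcp_rot': array([-7.82837174e-04,  9.83781246e-01,  1.79370586e-01, -1.99222352e-04]), 'force': array([ 0.2769493 , -0.49619116,  0.14200097]), 'ft_torque': array([ 0.06075378, -0.00491398,  0.03214007]), 'gripper_force': 0.0, 'grip_width': 0.08541768646018291}
```

View pics/top0.png

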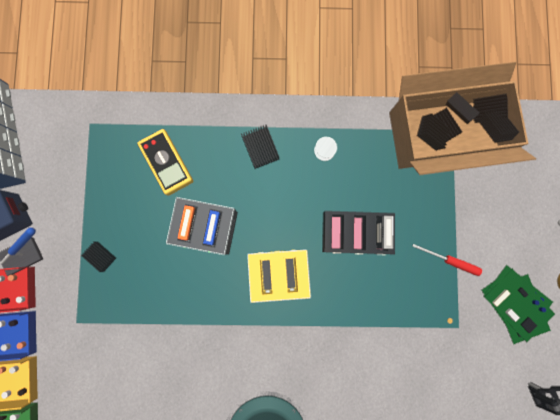

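View pics/side0.png

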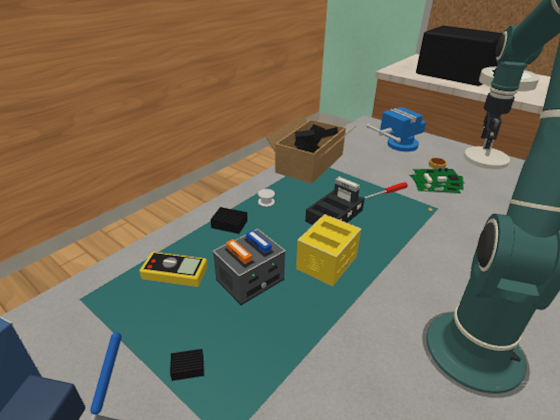

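Top view: the dock is the dark grey box at (201,226), with orange at (186,223) and blue at (212,228). The yellow box at (279,276) has the dock's shape but the wrong colour and no cartridges, so it is the look-alike. The rack is at (358,232), with pink empty pockets at (336,232) and (358,232) and the grey cartridge at (388,232). I'll confirm in an enlarged crop.

```bash
cat >> h.py <<'E'
def proj(d,p):
    E=d["extrinsics"]; f=210/np.tan(np.radians(d["vfov"]/2)); q=np.atleast_2d(p)@E[:3,:3].T+E[:3,3]
    return np.c_[d["cx"]+f*q[:,0]/-q[:,2], d["cy"]-f*q[:,1]/-q[:,2]]
def ray(d,uv,z):
    E=d["extrinsics"]; f=210/np.tan(np.radians(d["vfov"]/2)); uv=np.atleast_2d(np.asarray(uv,float))
    c=np.c_[(uv[:,0]-d["cx"])/f,-(uv[:,1]-d["cy"])/f,-np.ones(len(uv))]@E[:3,:3]; o=-E[:3,:3].T@E[:3,3]
    return o+c*((z-o[2])/c[:,2])[:,None]
def biggest(m,box):
    k=np.zeros(m.shape,np.uint8); x0,y0,x1,y1=box; k[y0:y1,x0:x1]=m[y0:y1,x0:x1]
    c=cv2.findContours(k,cv2.RETR_EXTERNAL,cv2.CHAIN_APPROX_NONE)[0]; return max(c,key=cv2.contourArea)
def rect3(d,c,z):
    # min-area rectangle of a contour cast on plane z: centre, long-axis angle, sizes (m)
    p=ray(d,c[:,0,:],z)[:,:2]; (x,y),(w,h),a=cv2.minAreaRect((p*1000).astype(np.float32))
    if w<h: w,h,a=h,w,a+90
    return np.round([x,y,w,h,(a+90)%180-90],2)
E
python3 - <<'E'
from h import *
a=snapshot("top"); im=a["image"]; b=snapshot("side")["image"]
r=lambda i,c,s:cv2.resize(i[c[1]:c[3],c[0]:c[2]],None,fx=s,fy=s,interpolation=cv2.INTER_CUBIC)
A=r(im,(155,185,415,310),3); B=r(b,(200,165,380,305),3)
cv2.imwrite("pics/cropA.png",A[:,:,::-1]);cv2.imwrite("pics/cropB.png",B[:,:,::-1])
hsv=cv2.cvtColor(im,cv2.COLOR_RGB2HSV)
for n,lo,hi,box,z in(("orange",(5,130,120),(20,255,255),(165,195,240,260),.134),("blue",(100,120,60),(125,255,255),(165,195,240,260),.134),("pinkL",(165,60,80),(180,255,255),(325,205,347,255),.008),("pinkM",(165,60,80),(180,255,255),(347,205,375,255),.008)):
    m=cv2.inRange(hsv,lo,hi); c=biggest(m,box); print(n,rect3(a,c,z),cv2.boundingRect(c))
m=cv2.inRange(hsv,(0,0,0),(180,255,70)); c=biggest(m,(315,200,405,262)); print("rack@52",rect3(a,c,.052),cv2.boundingRect(c))
m=cv2.inRange(hsv,(0,0,30),(180,60,130)); c=biggest(m,(155,190,245,260)); print("dock@110",rect3(a,c,.11),cv2.boundingRect(c))
for p in((240,215),(330,250),(205,205)): print(hsv[p[1]-10,p[0]-5] if 0 else (p,hsv[p[1],p[0]]))
E
```

```text
orange [562.38 208.6   84.73  25.95 -10.03] (178, 205, 17, 35)
blue [551.25 145.18  84.71  25.68  -9.93] (203, 210, 17, 35)
pinkL [ 5.4958e+02 -1.8238e+02  8.7060e+01  2.5210e+01 -4.0000e-02] (331, 217, 10, 32)
pinkM [ 5.5038e+02 -2.4555e+02  8.6880e+01  2.2550e+01 -2.5000e-01] (354, 217, 9, 32)
rack@52 [ 548.46 -242.72   94.13   32.54    0.95] (354, 215, 13, 36)
dock@110 [556.78 177.93 143.01 112.73  80.35] (168, 199, 64, 54)
((240, 215), array([ 88,  94, 139], dtype=uint8))
((330, 250), array([150,   3,  76], dtype=uint8))
((205, 205), array([105,   4, 123], dtype=uint8))
```

View pics/cropA.png

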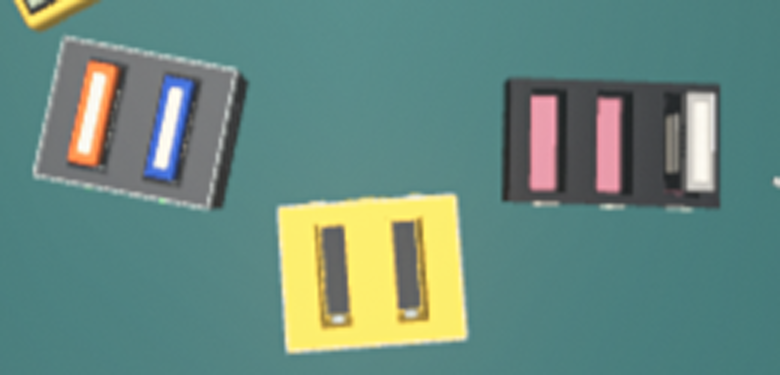

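View pics/cropB.png

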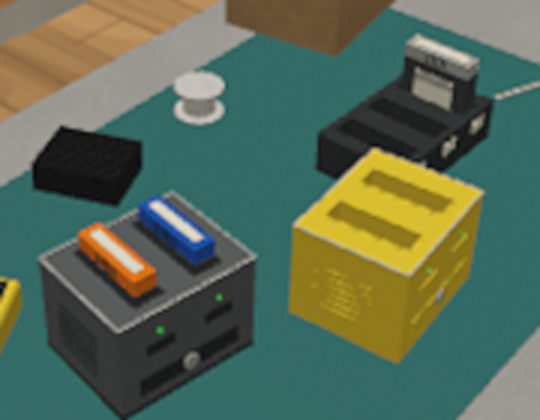

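Crops confirm it: the grey box with the orange (left) and blue caps and green lamps is the dock. The yellow box is a decoy. Pockets 2 and 1 of the rack are empty. Next I refine the rack position and compute the first move.

```bash
cat >> h.py <<'E'
from scipy.spatial.transform import Rotation as Ro
def go(p,ang):
    # shift (cm, tool axes) and turn about tool z bringing the TCP to p with tool x at ang (deg, world)
    s=sense(); q=s["tcp_rot"]; R=Ro.from_quat([q[1],q[2],q[3],q[0]]).as_matrix()
    cur=np.degrees(np.arctan2(R[1,0],R[0,0])); t=-np.radians((ang-cur+180)%360-180)
    print("t",round(s["time"],2),"tcp",s["tcp_pos"].round(4),"x at",cur.round(2),"tilt z",R[:,2].round(3),"F",s["force"].round(2),"w",round(s["grip_width"],4),"-> cm",((np.array(p)-s["tcp_pos"])@R*100).round(2),"yaw",round(t,4))
E
python3 - <<'E'
from h import *
a=snapshot("top"); im=a["image"]; hsv=cv2.cvtColor(im,cv2.COLOR_RGB2HSV)
m=cv2.inRange(hsv,(0,0,0),(180,80,105)); c=biggest(m,(315,200,405,262)); print(cv2.boundingRect(c),rect3(a,c,.052))
E_=a["extrinsics"]; print("cam",-E_[:3,:3].T@E_[:3,3])
rk=np.array([.5495,-.2405]); 
for x,y in((56,95),(56,-95),(-56,-95),(-56,95)): print(proj(a,[rk[0]+x/1e3,rk[1]+y/1e3,.052]).round(1))
print(hsv[232,318:405,2])
print(hsv[205:262,348,2])
go([.562,.209,.19],-10)
E
```

```text
(322, 211, 73, 44) [ 549.61 -236.54  194.13  112.75   89.14]
cam [ 0.49365959 -0.01150242  1.12742855]
[[324.4 210.7]]
[[394.4 211.9]]
[[395.  253.5]]
[[324.2 252.4]]
[134 135 135 135 100  57  45  74  81  80  80  77  76 113 224 237 235 235
 235 235 236 238 148  55  39  48  76  81  78  78  76  76  75  74  71  92
 218 235 233 233 233 234 235 162  74  40  38  44  71  76  76  75  75  74
  72  72  72  69  65 120 132 114 127  84  65  98 190 212 234 250 251 251
 242 219 216 135  81 115 126 126 126 125 126 126 125 126 125]
[132 132 132 131 132 132 108  82  77  78  77  77  78  78  77  78  77  77
  76  76  76  77  77  77  77  76  76  76  76  76  76  76  75  76  76  76
  76  75  75  76  76  76  75  75  75  75  75  85 115 131 131 130 132 131
 130 131 130]
t 0.25 tcp [ 0.2293 -0.6079  0.2388] x at 20.67 tilt z [-0.     0.001 -1.   ] F [ 0.93 -0.69  0.12] w 0.085 -> cm [ 59.96 -64.69   4.93] yaw 0.5353
```

>>> servo_tool --jaw '[-1, -1, -1, -1, -1, -1, -1, -1, -1, -1, -1, -1]' --pt "60 -64.7 4.9" --pt "60 -64.7 4.9" --pt "60 -64.7 4.9" --pt "60 -64.7 4.9" --pt "60 -64.7 4.9" --pt "60 -64.7 4.9" --pt "60 -64.7 4.9" --pt "60 -64.7 4.9" --pt "60 -64.7 4.9" --pt "60 -64.7 4.9" --pt "60 -64.7 4.9" --pt "60 -64.7 4.9" --yaw '[0.535, 0.535, 0.535, 0.535, 0.535, 0.535, 0.535, 0.535, 0.535, 0.535, 0.535, 0.535]' --newtons 40

```text
time: 1.25
tcp_pos: [0.4179, -0.1448, 0.2118]
tcp_rot: [0.0, 0.996, -0.087, 0.0]
force: [1.0, 0.2, -0.0]
grip_width: 0.0003
gripper_force: 0.0
```

```bash
python3 -c "
from h import *
go([.562,.209,.16],-10)"
```

```text
t 1.25 tcp [ 0.4179 -0.1448  0.2118] x at -10.0 tilt z [ 0.001 -0.    -1.   ] F [ 0.99  0.2  -0.  ] w 0.0003 -> cm [  8.04 -37.35   5.18] yaw -0.0001
```

>>> servo_tool --jaw '[-1, -1, -1, -1, -1, -1, -1, -1, -1, -1, -1, -1]' --pt "8 -37.4 3" --pt "8 -37.4 3" --pt "8 -37.4 3" --pt "8 -37.4 3" --pt "8 -37.4 3" --pt "8 -37.4 3" --pt "8 -37.4 3" --pt "8 -37.4 3" --pt "8 -37.4 3" --pt "8 -37.4 3" --pt "8 -37.4 3" --pt "8 -37.4 3" --yaw '[0, 0, 0, 0, 0, 0, 0, 0, 0, 0, 0, 0]'

```text
time: 2.25
tcp_pos: [0.5608, 0.2078, 0.181]
tcp_rot: [0.0, 0.996, -0.086, -0.001]
force: [0.2, -0.1, -0.2]
grip_width: 0.0001
gripper_force: 0.0
```

```bash
python3 -c "
from h import *
go([.562,.209,.144],-10)"
```

```text
t 2.25 tcp [0.5608 0.2078 0.181 ] x at -9.92 tilt z [-0.001 -0.001 -1.   ] F [ 0.18 -0.1  -0.23] w 0.0001 -> cm [ 0.11 -0.14  3.7 ] yaw 0.0013
```

>>> servo_tool --jaw '[-1, -1, -1, -1, -1, -1, -1, -1, -1, -1, -1]' --pt "0.1 -0.1 1.5" --pt "0.1 -0.1 3" --pt "0.1 -0.1 3.7" --pt "0.1 -0.1 3.8" --pt "0.1 -0.1 3.9" --pt "0.1 -0.1 4.0" --pt "0.1 -0.1 4.1" --pt "0.1 -0.1 4.2" --pt "0.1 -0.1 4.3" --pt "0.1 -0.1 4.3" --pt "0.1 -0.1 4.3" --yaw '[0, 0, 0, 0, 0, 0, 0, 0, 0, 0, 0]'

```text
time: 3.17
tcp_pos: [0.5628, 0.2086, 0.139]
tcp_rot: [-0.0, 0.996, -0.087, 0.0]
force: [-0.1, -1.0, 4.1]
grip_width: 0.0002
gripper_force: 2.1
```

>>> servo_tool --jaw '[-1, -1, -1, -1]' --pt "0 0 0.1" --pt "0 0 0.2" --pt "0 0 0.3" --pt "0 0 0.3" --yaw '[0, 0, 0, 0]'

```text
time: 3.5
tcp_pos: [0.5625, 0.2085, 0.1354]
tcp_rot: [0.0, 0.996, -0.087, 0.0]
force: [1.9, -1.3, 4.4]
grip_width: -0.0003
gripper_force: 2.2
```

>>> servo_tool --jaw '[-1, -1, -1]' --pt "0 0 0.1" --pt "0 0 0.15" --pt "0 0 0.15" --yaw '[0, 0, 0]'

```text
time: 3.75
tcp_pos: [0.5625, 0.2085, 0.134]
tcp_rot: [0.0, 0.996, -0.087, 0.0]
force: [1.2, -0.7, 4.4]
grip_width: -0.0002
gripper_force: 2.3
```

>>> servo_tool --jaw '[-1, -1, -1]' --pt "0 0 0.1" --pt "0 0 0.15" --pt "0 0 0.15" --yaw '[0, 0, 0]'

```text
time: 4.0
tcp_pos: [0.5624, 0.2086, 0.1325]
tcp_rot: [0.0, 0.996, -0.087, 0.0]
force: [1.7, -0.7, 5.4]
grip_width: 0.0001
gripper_force: 2.3
```

>>> servo_tool --jaw '[-1, -1, -1]' --pt "0 0 0.05" --pt "0 0 0.1" --pt "0 0 0.1" --yaw '[0, 0, 0]'

```text
time: 4.25
tcp_pos: [0.5624, 0.2086, 0.1315]
tcp_rot: [0.0, 0.996, -0.087, 0.0]
force: [1.9, -0.4, 5.6]
grip_width: -0.0001
gripper_force: 2.3
```

>>> servo_tool --jaw '[-1, -1, -1]' --pt "0 0 0.05" --pt "0 0 0.1" --pt "0 0 0.1" --yaw '[0, 0, 0]'

```text
time: 4.5
tcp_pos: [0.5626, 0.2087, 0.131]
tcp_rot: [-0.0, 0.996, -0.087, 0.0]
force: [0.7, -1.8, 5.6]
grip_width: -0.0002
gripper_force: 3.5
```

>>> servo_tool --jaw '[-1, -1, -1]' --pt "0 0 0.05" --pt "0 0 0.1" --pt "0 0 0.1" --yaw '[0, 0, 0]'

```text
time: 4.75
tcp_pos: [0.5629, 0.2089, 0.1306]
tcp_rot: [-0.0, 0.996, -0.087, 0.001]
force: [-0.6, -2.0, 9.8]
grip_width: 0.0001
gripper_force: 5.2
```

>>> servo_tool --jaw '[-1, -1]' --pt "0 0 0.05" --pt "0 0 0.05" --yaw '[0, 0]'

```text
time: 4.92
tcp_pos: [0.563, 0.209, 0.1304]
tcp_rot: [-0.0, 0.996, -0.087, 0.001]
force: [-0.5, -1.4, 11.7]
grip_width: -0.0002
gripper_force: 6.0
```

>>> servo_tool --jaw '[-1, -1, -1, 0.1, 0.1, 0.1, 0.1, 0.1]' --pt "0 0 -4" --pt "0 0 -8" --pt "0 0 -9" --pt "0 0 -9" --pt "0 0 -9" --pt "0 0 -9" --pt "0 0 -9" --pt "0 0 -9" --yaw '[0, 0, 0, 0, 0, 0, 0, 0]'

```text
time: 5.58
tcp_pos: [0.5614, 0.2083, 0.2174]
tcp_rot: [0.001, 0.996, -0.087, -0.001]
force: [-0.3, -0.4, -0.7]
grip_width: 0.0469
gripper_force: 0.0
```

Run:
```python
from h import *
b=save("side","up.png",(200,165,380,305),3); a=snapshot("top")
for d,box in((a,(160,190,245,265)),(b,(200,200,300,290))):
    m=cv2.inRange(cv2.cvtColor(d["image"],cv2.COLOR_RGB2HSV),(5,130,120),(20,255,255))
    c=biggest(m,box); print(cv2.boundingRect(c),cv2.minAreaRect(c)[0]); 
    if d is a: print(rect3(a,c,.162))
go([.562,.209,.16],-10)
```

```text
(175, 226, 12, 14) (180.5, 232.5)
[535.85 213.65  31.16  26.27   0.92]
(226, 231, 27, 24) (238.74586486816406, 242.2048797607422)
t 5.68 tcp [0.5619 0.2085 0.218 ] x at -9.98 tilt z [-0.002 -0.    -1.   ] F [-0.59 -0.07 -0.24] w 0.047 -> cm [ 0.02 -0.05  5.8 ] yaw 0.0004
```

View pics/up.png

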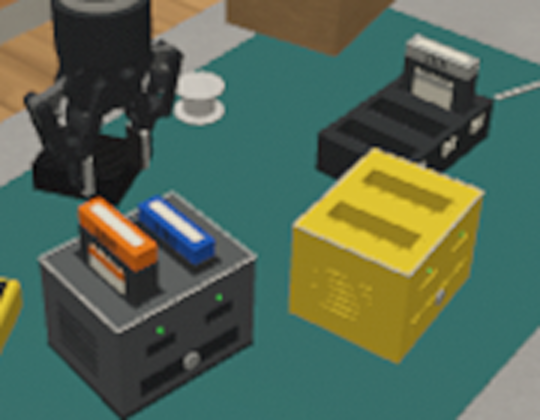

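The side view shows orange up by about 28 mm, at crop (118,235), leaning slightly, with blue still low. I'll grip it now.

>>> servo_tool --jaw '[0.1, 0.1, 0.1, 0.1, 0.1, -0.2, -0.3, -0.4, -1, -1, -1, -1]' --pt "0 0 3" --pt "0 0 5" --pt "0 0 7" --pt "0 0 8.5" --pt "0 0 8.5" --pt "0 0 8.5" --pt "0 0 8.5" --pt "0 0 8.5" --pt "0 0 8.5" --pt "0 0 8.5" --pt "0 0 8.5" --pt "0 0 8.5" --yaw '[0, 0, 0, 0, 0, 0, 0, 0, 0, 0, 0, 0]' --newtons 40

```text
time: 6.68
tcp_pos: [0.5631, 0.2089, 0.135]
tcp_rot: [-0.0, 0.996, -0.087, 0.001]
force: [0.9, 0.1, 1.5]
grip_width: 0.024
gripper_force: 41.4
```

>>> servo_tool --jaw '[-1, -1, -1, -1, -1, -1, -1, -1, -1, -1]' --pt "0 0 -0.5" --pt "0 0 -1" --pt "0 0 -2" --pt "0 0 -3" --pt "0 0 -4.5" --pt "0 0 -6" --pt "0 0 -8" --pt "0 0 -10" --pt "0 0 -10.5" --pt "0 0 -10.5" --yaw '[0, 0, 0, 0, 0, 0, 0, 0, 0, 0]'

```text
time: 7.52
tcp_pos: [0.5632, 0.2092, 0.2414]
tcp_rot: [-0.001, 0.996, -0.087, 0.002]
force: [-0.6, 0.7, -1.4]
grip_width: 0.0236
gripper_force: 40.9
```

Run:
```python
from h import *
save("side","drawn.png",(180,120,380,300),3)
go([.5495,-.1805,.24],0)
```

```text
t 7.57 tcp [0.5624 0.2087 0.2397] x at -9.99 tilt z [ 0.001  0.    -1.   ] F [-0.63  0.56 -2.07] w 0.0233 -> cm [ 5.48 38.55 -0.04] yaw -0.1743
```

View pics/drawn.png

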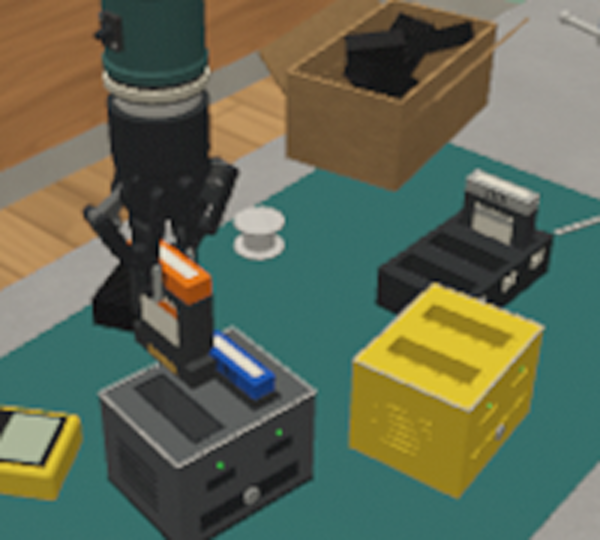

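The cartridge is out and free, seen at crop (175,300). Blue is still seated at (245,365). I'll carry it to above pocket2.

>>> servo_tool --jaw '[-1, -1, -1, -1, -1, -1, -1, -1, -1, -1, -1, -1]' --pt "0.2 1.5 0" --pt "0.7 4.5 0" --pt "1.1 8 0" --pt "1.7 12 0" --pt "2.3 16 0" --pt "2.8 20 0" --pt "3.4 24 0" --pt "4 28 0" --pt "4.5 31.5 0" --pt "5 34.5 0" --pt "5.3 37 0" --pt "5.5 38.5 0" --yaw '[0, -0.02, -0.04, -0.06, -0.08, -0.1, -0.12, -0.14, -0.16, -0.174, -0.174, -0.174]'

```text
time: 8.57
tcp_pos: [0.5479, -0.184, 0.2372]
tcp_rot: [0.0, 1.0, -0.002, -0.002]
force: [1.2, -0.6, -0.0]
grip_width: 0.0235
gripper_force: 40.8
```

>>> servo_tool --jaw '[-1, -1, -1, -1]' --pt "0 0 2" --pt "0 0 4" --pt "0 0 5" --pt "0 0 5" --yaw '[0, 0, 0, 0]'

```text
time: 8.9
tcp_pos: [0.5473, -0.1793, 0.1854]
tcp_rot: [-0.001, 1.0, -0.0, -0.003]
force: [-0.2, -0.3, -1.2]
grip_width: 0.0233
gripper_force: 40.9
```

Run:
```python
from h import *
b=save("side","over.png",(280,100,400,260),3.7)
a=snapshot("top")
for d,box in((a,(315,190,375,270)),(b,(280,100,400,260))):
    m=cv2.inRange(cv2.cvtColor(d["image"],cv2.COLOR_RGB2HSV),(5,130,100),(20,255,255)); m[:]=m
    c=cv2.findContours(m[box[1]:box[3],box[0]:box[2]].copy(),cv2.RETR_EXTERNAL,cv2.CHAIN_APPROX_NONE)[0]
    print([cv2.boundingRect(x) for x in c if cv2.contourArea(x)>8])
go([.5495,-.1805,.15],0)
```

```text
[(27, 47, 7, 11)]
[(41, 95, 10, 6), (51, 71, 13, 9), (0, 70, 14, 7), (36, 66, 8, 7), (92, 0, 28, 19), (0, 0, 39, 28)]
t 9.0 tcp [ 0.5495 -0.1796  0.1885] x at 0.02 tilt z [-0.001  0.001 -1.   ] F [ 0.56 -0.56 -0.25] w 0.0236 -> cm [0.   0.09 3.85] yaw 0.0004
```

View pics/over.png

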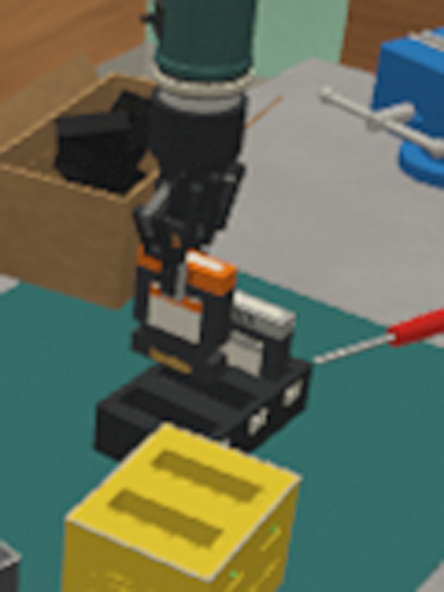

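Side view: the cartridge hangs above the rack, with bottom corners at about full-image (316,193) and (337,200). I'll compare that with the prediction.

Run:
```python
from h import *
b=snapshot("side"); t=np.array([.5495,-.1796])
for z in(.1115,.2155-.018,.2155):
    print(z,[(s,(proj(b,[t[0]+s[0]*.042,t[1]+s[1]*.012,z])[0]-[280,100])*3.7) for s in((1,1),(-1,1),(-1,-1),(1,-1))])
```

```text
0.1115 [((1, 1), array([122.13302051, 341.86720398])), ((-1, 1), array([202.72606778, 376.5177555 ])), ((-1, -1), array([218.03987416, 364.83203289])), ((1, -1), array([137.86445239, 330.98898593]))]
0.1975 [((1, 1), array([128.68220161, 255.88306382])), ((-1, 1), array([212.88172971, 288.75120701])), ((-1, -1), array([228.69778733, 277.69277157])), ((1, -1), array([144.95843604, 245.6200696 ]))]
0.2155 [((1, 1), array([130.1201482 , 237.00427586])), ((-1, 1), array([215.1154648, 269.4469785])), ((-1, -1), array([231.04054683, 258.53833398])), ((1, -1), array([146.51510649, 226.88711565]))]
```

Run:
```python
from h import *
b=snapshot("side"); t=np.array([.5495,-.2405])
print("rack",[(s,(proj(b,[t[0]+s[0]*.056,t[1]+s[1]*.095,.052])[0]-[280,100])*3.7) for s in((1,1),(-1,1),(-1,-1),(1,-1))])
print("spare",[(s,(proj(b,[t[0]+s[0]*.042,t[1]-.06+s[1]*.012,.112])[0]-[280,100])*3.7) for s in((1,1),(-1,1),(-1,-1),(1,-1))])
im=b["image"][165:215,308:350]; im=cv2.resize(im,None,fx=14,fy=12,interpolation=cv2.INTER_CUBIC)
cv2.imwrite("pics/z.png",im[:,:,::-1])
```

```text
rack [((1, 1), array([ 90.83083011, 402.31268006])), ((-1, 1), array([195.69557157, 450.91269069])), ((-1, -1), array([307.11437224, 359.83242836])), ((1, -1), array([206.4384784 , 319.10679742]))]
spare [((1, 1), array([197.85228537, 289.07793428])), ((-1, 1), array([276.337259  , 319.92555376])), ((-1, -1), array([289.93069654, 309.55742714])), ((1, -1), array([211.87268966, 279.38763832]))]
```

View pics/z.png

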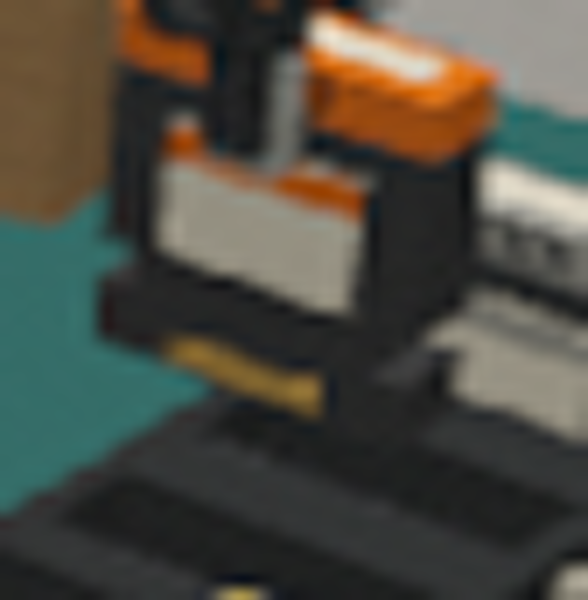

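Rack and spare show the same offset in the side view, about +5,+3 crop px. That makes it camera bias, and the cartridge is aligned within roughly 1 mm. Lowering now.

>>> servo_tool --jaw '[-1, -1, -1, -1, -1, -1, -1, -1, -1, -1]' --pt "0 0.1 1.5" --pt "0 0.1 3" --pt "0 0.1 4.5" --pt "0 0.1 5.2" --pt "0 0.1 5.7" --pt "0 0.1 6.2" --pt "0 0.1 6.7" --pt "0 0.1 7.2" --pt "0 0.1 7.5" --pt "0 0.1 7.5" --yaw '[0, 0, 0, 0, 0, 0, 0, 0, 0, 0]'

```text
time: 9.93
tcp_pos: [0.5495, -0.181, 0.1136]
tcp_rot: [-0.0, 1.0, -0.0, -0.0]
force: [0.4, -0.5, -0.8]
grip_width: 0.0236
gripper_force: 40.9
```

```bash
python3 -c "
from h import *
go([.5495,-.1805,.087],0)"
```

```text
t 9.93 tcp [ 0.5495 -0.181   0.1136] x at -0.01 tilt z [-0.001  0.    -1.   ] F [ 0.35 -0.49 -0.77] w 0.0236 -> cm [ 0.01 -0.05  2.66] yaw -0.0003
```

Entering freely; 2.7 cm to go.

>>> servo_tool --jaw '[-1, -1, -1, -1, -1, -1, -1, -1]' --pt "0 0 0.5" --pt "0 0 1" --pt "0 0 1.5" --pt "0 0 1.9" --pt "0 0 2.1" --pt "0 0 2.3" --pt "0 0 2.4" --pt "0 0 2.4" --yaw '[0, 0, 0, 0, 0, 0, 0, 0]'

```text
time: 10.6
tcp_pos: [0.5497, -0.1811, 0.0899]
tcp_rot: [-0.0, 1.0, -0.0, -0.0]
force: [-0.5, -0.8, -1.6]
grip_width: 0.0237
gripper_force: 40.9
```

>>> servo_tool --jaw '[-1, -1, -1, -1]' --pt "0 0 0.1" --pt "0 0 0.2" --pt "0 0 0.3" --pt "0 0 0.3" --yaw '[0, 0, 0, 0]'

```text
time: 10.93
tcp_pos: [0.5497, -0.1811, 0.087]
tcp_rot: [0.0, 1.0, -0.0, -0.0]
force: [-1.1, -0.0, -1.2]
grip_width: 0.0236
gripper_force: 40.9
```

>>> servo_tool --jaw '[-1, -1, -1, -1]' --pt "0 0 0.1" --pt "0 0 0.15" --pt "0 0 0.2" --pt "0 0 0.2" --yaw '[0, 0, 0, 0]'

```text
time: 11.27
tcp_pos: [0.5498, -0.1811, 0.0855]
tcp_rot: [0.0, 1.0, -0.0, -0.0]
force: [-2.8, 0.5, 3.2]
grip_width: 0.0236
gripper_force: 41.4
```

>>> servo_tool --jaw '[-1, -1, -1]' --pt "0 0 0.1" --pt "0 0 0.1" --pt "0 0 0.1" --yaw '[0, 0, 0]'

```text
time: 11.52
tcp_pos: [0.5498, -0.1812, 0.0855]
tcp_rot: [0.0, 1.0, -0.0, 0.0]
force: [-4.7, 0.4, 10.8]
grip_width: 0.0234
gripper_force: 42.5
```

Floor felt. Ease off and release gently.

>>> servo_tool --jaw '[-1, -1, -0.43, -0.4, -0.35, -0.3, -0.2, -0.1, 0, 0, 0, 0]' --pt "0 0 -0.1" --pt "0 0 -0.1" --pt "0 0 -0.1" --pt "0 0 -0.1" --pt "0 0 -0.1" --pt "0 0 -0.1" --pt "0 0 -0.1" --pt "0 0 -0.1" --pt "0 0 -0.1" --pt "0 0 -1" --pt "0 0 -3" --pt "0 0 -5" --yaw '[0, 0, 0, 0, 0, 0, 0, 0, 0, 0, 0, 0]' --newtons 20

```text
time: 12.52
tcp_pos: [0.5492, -0.1808, 0.1345]
tcp_rot: [-0.0, 1.0, -0.0, -0.001]
force: [0.6, -0.3, 0.2]
grip_width: 0.0428
gripper_force: 0.0
```

>>> servo_tool --jaw '[0, 0, 0, 0, 0, 0]' --pt "0 0 -4" --pt "0 0 -8" --pt "0 0 -12" --pt "0 0 -14" --pt "0 0 -14" --pt "0 0 -14" --yaw '[0, 0, 0, 0, 0, 0]'

```text
time: 13.02
tcp_pos: [0.5503, -0.1812, 0.2762]
tcp_rot: [0.001, 1.0, -0.0, 0.002]
force: [0.2, -0.5, -0.6]
grip_width: 0.043
gripper_force: 0.0
```

Run:
```python
from h import *
b=save("side","end.png",(200,130,400,300),4); t=np.array([.5495,-.1805])
go([.5,0,.2],0)
f=lambda p:((proj(b,p)[0]-[200,130])*4).round(0)
for y in(t[1],t[1]-.12): print([f([t[0]+s*.042,y+q*.012,.112]) for s,q in((1,1),(-1,1),(-1,-1),(1,-1))])
```

```text
t 13.07 tcp [ 0.5494 -0.1811  0.2745] x at -0.02 tilt z [ 0. -0. -1.] F [-0.69  0.17 -0.3 ] w 0.0428 -> cm [ -4.95 -18.11   7.44] yaw -0.0003
[array([453., 249.]), array([540., 286.]), array([556., 273.]), array([470., 237.])]
[array([534., 193.]), array([619., 226.]), array([633., 215.]), array([549., 182.])]
```

View pics/end.png

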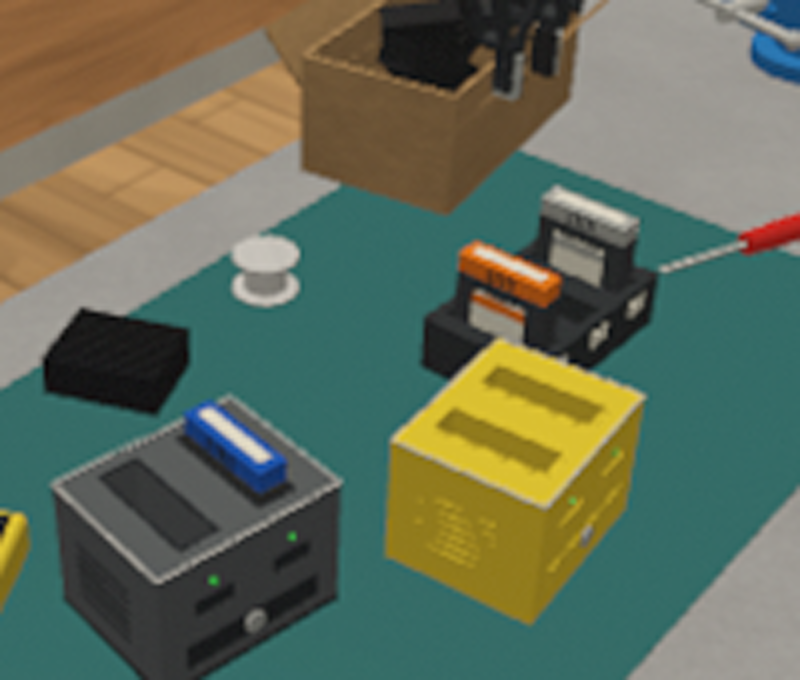

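The final view shows the orange cartridge upright in pocket2 at (510,272). Its top is where it should be for standing on the floor, given the known +5 px bias. Blue is locked at (237,445), grey is in its pocket at (590,215), and the gripper is clear.

```bash
python3 -c "
from bench import *
print(hand_in())"
```

```text
the job is handed in; nothing more can be done
None
```

The orange cartridge's latch was tripped, and it was drawn out and stood upright on the floor of pocket2, with the blue and grey ones left in place; the job was handed in at about 13 s.

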